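# Seat the tumbling bowl, then hold the guard flap at its balance point

## Task

Set the lidded tumbling bowl on the tumbler's drive base so that its two lugs drop right down over the two pegs, and let go of it. Then swing the open guard flap, which has a grab bar on its free edge, gently up until it stands upright at its balance point, where it would fall neither way, and finish the program still holding it there in the fingers so I can lock the stay; never let it drop to either side. Leave the steel block, the hammer and the jar where they are.

Things in the scene. Friction and masses are not known exactly. Their poses are not given: they have to be found in the camera images.
- bowl: Lidded bowl (sizes in mm), 100 dia, lid top at z=36, about 0.5 kg. Origin: underside centre. Steel lugs at its foot along +y and -y reach y=+-90 (34 wide, 10 thick), with vertical 16 mm through holes at x=0, y=+-73. Grip fin on the lid 14 thick (x), 60 long (y), z=36 to 71: pinch from above. Same after a half turn about z. Starts on the bench right of the base; may swap places with the block.
- drive_base: Fixed green machine base (sizes in mm), 220 x 220, flat deck 35 above the bench. Origin: underside centre; z up; its -x side faces the robot, yaw varies. On the deck two steel pegs at x=-10, y=+-73: 12 dia, 18 high, the top 6 tapering to 6 dia. Hinge posts at x=100, y=+-98, 127 high, carry the flap.
- deck (a point): Point on the deck midway between the pegs (x=-10, y=0, z=35 in the base's frame, same axes). The seated bowl's origin comes here, its y axis along the base's y.
- flap_angle (a joint): Guard flap angle (rad). 0 = level over the deck towards the robot; 1.571 = upright, its weight exactly above the hinge (balance point); 2.0 = end stop, leaning back away from the robot, where it rests at the start. Nearly frictionless: let go off balance, it falls to that side.
- flap: The guard flap (sizes in mm): metal frame with clear pane, 158 wide (y), 10 thick, its edge 153 from the hinge axis, then the grab bar; 0.28 kg in all. Origin: middle of its hinge axis (x=100, y=0, z=118 mm in the base's frame), the axis along the base's y. Axes as the base's at joint 0; they turn with the flap.
- grab_bar (a point): Round steel bar (sizes in mm) on the flap's free edge, 12 dia, along the base's y, 190 from the hinge axis, in the flap's plane. Point: bar's middle. Side arms at y=+-60 (10 wide) join it to the flap's frame, whose edge lies 37 from the bar's axis: fingers fit either side of the bar over the 110 between the arms. Turns with the flap.
- bench_block: Loose bystander: round steel bench block, 90 dia, 50 mm high, 2.4 kg. Origin: centre of its underside.
- hammer: Loose bystander: hammer 240 mm long lying along its x axis, left of the drive base. Origin: under its middle.
- jar: Loose bystander: closed amber glass jar, 60 mm dia, 75 mm high, left of the drive base. Origin: centre of its underside.
Not all that is in view belongs to the job. Of the things like the bowl, leave any that is pink; of the rest the larger one is meant.

How it is judged:
On the way:
1. the bowl is seated over both pegs, flat on the deck, and released (horizontal distance between bowl and deck below 0.005 m and z of bowl in the frame of deck below 0.004 m and angle between the y axis of bowl and the y axis of drive_base, either way round below 0.08 rad and angle between bowl's own z axis and vertical below 0.05 rad and contact force between the fingers and bowl below 0.1 N and linear speed of bowl below 0.02 m/s), for 0.2 s.
At the end, for the whole second after the job is handed in: Flap held still (under 0.05 rad/s) within 0.07 rad of upright, fingers on it (over 0.5 N); bowl untouched on the pegs: origin within 5 mm sideways and 4 mm in height of the deck point, level within 0.05 rad, lugs within 0.08 rad of the peg line (horizontal distance between bowl and deck below 0.005 m and z of bowl in the frame of deck below 0.004 m and angle between the y axis of bowl and the y axis of drive_base, either way round below 0.08 rad and angle between bowl's own z axis and vertical below 0.05 rad and contact force between the fingers and bowl below 0.1 N and value of joint flap_angle between 1.501 and 1.641 rad and velocity of joint flap_angle between -0.05 and 0.05 rad/s and contact force between the fingers and flap above 0.5 N and contact force between bowl and flap below 0.1 N); the arm keeps its last pose, push and grip.
It fails at once if the flap falls past its balance point towards the closed side (below 1.2 rad) (value of joint flap_angle below 1.2 rad).
It fails at once if the flap is dropped or flung (faster than 2.5 rad/s) (velocity of joint flap_angle above 2.5 rad/s or velocity of joint flap_angle below -2.5 rad/s).
It fails at once if the bench_block is moved by more than 30 mm (distance of bench_block from where it was at the start of the episode above 0.03 m).
It fails at once if the hammer is moved by more than 30 mm (distance of hammer from where it was at the start of the episode above 0.03 m).
It fails at once if the jar is moved by more than 30 mm (distance of jar from where it was at the start of the episode above 0.03 m).
It also fails if it takes over 58 s, if anything falls off the work surface, if the arm or the gripper's body presses on something with over 40 N, if the wrist force passes 120 N, or if a joint passes its speed limit or range.

## Robot

A 6-joint arm with a two-finger parallel gripper is mounted at the origin on the work surface. World frame = base frame: x ahead of the robot, y to its left, z up, the work surface at z = 0. Lengths are in m, angles in rad, forces in N, time in s.
With the tool pointing down it reaches from about 0.275 to 0.875 m from the base axis. Payload 12.5 kg.
Tool frame: the origin (TCP) lies at the very end of the fingers, on their centre line; the grasp point (between the pads) lies 19 mm behind it; z points along the fingers, y is the line along which they close (so a half turn about z gives the same grasp; the last joint's range is limited). The gripper opens to 85 mm and grips with 20 to 120 N. Pads are 22 mm wide; open, the fingers measure 114 mm over their backs; the gripper's body (76 mm by 85 mm) begins 54 mm behind the grasp point. The pads swing forward as they close: fully open they stand 13 mm farther back than shut.
Start: joints at [-1.301, 0.351, 1.652, -0, 1.139, -0.085], TCP at [0.191, -0.516, 0.231] pointing down, gripper open.
Joint ranges: [-2.75, 2.75], [-0.79, 2.1], [0.01, 2.65], [-1.57, 4.71], [0.07, 3.14], [-2.87, 2.87]. Speed limits (rad/s): [2.22, 2.22, 2.79, 3.14, 3.14, 3.14].

## Interface

Orientations are given as a 3x3 rotation matrix whose columns are the frame's x, y, z axes.
In Python, from bench import manip gives the robot as it stands. Calls block until the motion is done:
- manip.move_ptp(position, orientation): joint-space move of the TCP to a pose.
- manip.move_l(position, attitude=None, max_speed=0.15): straight line of the TCP; attitude=None keeps the orientation; max_speed is the mean speed in m/s.
- manip.move_j(angles): joint-space move.
- manip.set_gripper(opening, effort=None): opening from 0.0 (shut) to 1.0 (fully open); effort is the grip in N (None keeps the last); returns when the fingers have stopped.
- manip.dwell(seconds).
- manip.inverse_kinematics(position, orientation): joint angles nearest the present ones, or None.
- manip.grab_frame(name): name is "scene" or "top" or "wrist"; returns (picture, depth): 420x560x3 uint8, red, green, blue; 420x560 float32, m along the optical axis (not along the pixel's ray), 0 where there is no reading.
- manip.get_calibration(name): a dict with "camera_matrix" (3x3 intrinsics, pixels), "R" (3x3) and "t" (3): a world point X has camera coordinates R X + t. Camera axes: x right, y down, z forward; pixel columns grow to the right and rows downward; lengths in m; the calibration is good to about 2 mm. A picture is of the moment at which its call begins: read the wrist's pose just before it. get_calibration takes no time and is no camera call; for the wrist camera it gives the pose at the moment of the call.
A pose or a line that the arm cannot do raises manip.Unreachable and nothing moves.
- manip.sign_off(): hands the job in; it is judged then, once.
Trained networks look in the newest picture that a camera, given by its name, has taken for a name from the list of things; names that differ only in an ending like _2 or _b are one class to them, and where a whole thing is asked for, a point or a joint stands for the part that bears it (a point fixed in the world has none). Each returns a list of dicts, best first, with "confidence" (0 to 1); they miss things now and then, are a little off and sometimes report something else, mostly with a low value. They report only what shows in the picture. A call takes as long as a camera call. They do not tell look-alikes from the thing itself.
- manip.look_for(camera, name): "at" ([x, y, z] in m, in world coordinates, good to about 4 mm: the middle of the surface that is visible of it).
Readings, each from a call of its own:
- manip.current_time(): time.
- manip.current_qpos(): joint angles.
- manip.current_joint_vel(): joint speeds.
- manip.current_joint_torque(): joint torques, N m.
- manip.current_ee_pos(): TCP position.
- manip.current_tcp_rot(): TCP orientation.
- manip.current_force(): force on the tool from outside, world axes, zero at the start.
- manip.current_ft_torque(): the same for the moment, N m.
- manip.current_grip_width(): opening from 0.0 (shut) to 1.0 (fully open).
- manip.current_grip_force(): force on a finger pad.
Only numpy, scipy, OpenCV 4.12 (cv2) and the standard library are available. Lean on these libraries where they do the work, as an engineer would, in place of code of your own. Each camera call takes 0.05 s, during which the arm holds its last target. There are 200 camera calls.

## Working session

There is one attempt and no reset: what is moved stays moved. The work goes in short steps, each a Python script; the robot and the scene stay as the last script left them, time stands still between calls to the robot, and variables do not carry over. Pictures are saved under pics/ and viewed, at most 10 in all, crops included, and the job is handed in when it is done.

```bash
mkdir -p pics; cat > h.py <<'E'
import numpy as np, cv2, json
from bench import manip
def snap(cam,fn=None):
    cal=manip.get_calibration(cam); p,d=manip.grab_frame(cam)
    if fn: cv2.imwrite('pics/'+fn,p[:,:,::-1]); np.savez('pics/'+fn+'.npz',p=p,d=d,K=cal['camera_matrix'],R=cal['R'],t=cal['t'])
    return p,d,cal
def cloud(d,cal):
    K=np.array(cal['camera_matrix']);R=np.array(cal['R']);t=np.array(cal['t'])
    v,u=np.mgrid[:d.shape[0],:d.shape[1]]
    c=np.stack([(u-K[0,2])/K[0,0]*d,(v-K[1,2])/K[1,1]*d,d],-1)
    return (c-t)@R
def pix(X,cal):
    K=np.array(cal['camera_matrix']);c=np.array(cal['R'])@np.array(X)+np.array(cal['t']);q=K@c;return (q[:2]/q[2]).round(0)
E
python3 - <<'E'
from h import *
for cam in ("top","scene"):
    p,d,cal=snap(cam,cam+'0.png')
    for n in ("bowl","drive_base","flap","grab_bar","bench_block","hammer","jar"):
        for r in manip.look_for(cam,n)[:4]: print(cam,n,np.round(r['at'],3),round(r['confidence'],2),pix(r['at'],cal))
E
```

```text
top bowl [ 0.462 -0.244  0.036] 0.96 [335. 216.]
top bowl [ 0.38  -0.456  0.034] 0.83 [400. 243.]
top drive_base [0.499 0.072 0.039] 0.71 [237. 202.]
top drive_base [0.579 0.072 0.206] 0.44 [236. 165.]
top flap [0.578 0.069 0.207] 0.88 [236. 165.]
top grab_bar [0.496 0.078 0.036] 0.66 [236. 203.]
top grab_bar [0.582 0.071 0.199] 0.56 [236. 164.]
top bench_block [ 0.633 -0.225  0.046] 0.78 [330. 164.]
top hammer [0.454 0.387 0.019] 0.76 [140. 215.]
top jar [0.62  0.39  0.074] 0.71 [138. 160.]
scene bowl [ 0.477 -0.249  0.033] 0.88 [224. 242.]
scene bowl [ 0.308 -0.26   0.025] 0.84 [199. 205.]
scene bowl [ 0.392 -0.457  0.037] 0.6 [152. 250.]
scene bowl [0.615 0.05  0.273] 0.48 [335. 196.]
scene drive_base [0.465 0.07  0.033] 0.82 [309. 197.]
scene flap [0.614 0.05  0.276] 0.94 [335. 195.]
scene flap [ 0.652 -0.232  0.052] 0.32 [255. 283.]
scene grab_bar [0.617 0.051 0.275] 0.58 [336. 196.]
scene bench_block [ 0.649 -0.231  0.05 ] 0.72 [254. 283.]
scene hammer [0.455 0.388 0.026] 0.62 [385. 158.]
scene jar [0.643 0.386 0.066] 0.75 [420. 192.]
```

View pics/top0.png

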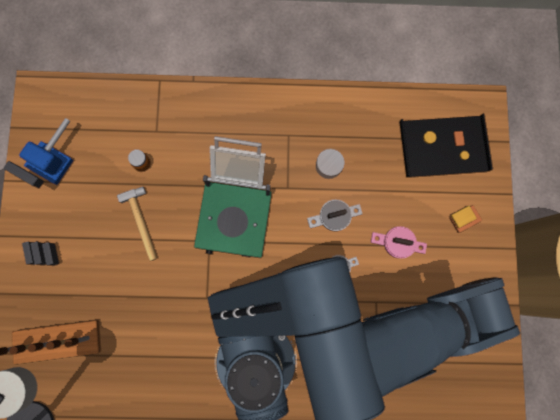

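View pics/scene0.png

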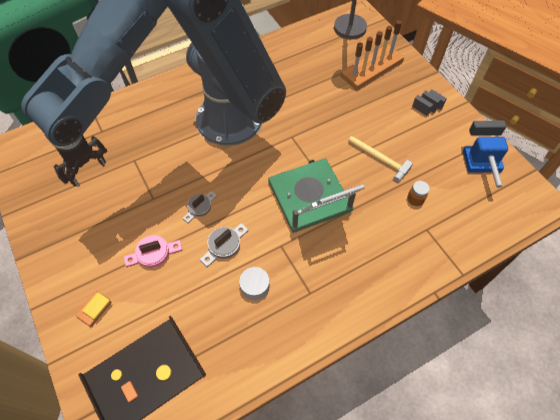

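Three things look like the bowl. In the top view they are a large grey one at (335,216) and a pink one at (400,243). The third is a smaller grey one, mostly under the arm at top (350,263) and visible at scene (199,205). The one I want is the large grey at top (335,216) / scene (224,242), next to the block at top (330,164). The flap leans back behind the base. I'll check the bowl and base up close with the wrist camera.

```bash
python3 - <<'E'
from h import *
R0=manip.current_tcp_rot(); print(np.round(R0,3))
D=np.diag([1,-1,-1.])
for nm,p in (("wb",[0.44,-0.245,0.30]),("wd",[0.42,0.07,0.32])):
    manip.move_ptp(p,R0); manip.dwell(.2)
    _,d,cal=snap("wrist",nm+'.png'); print(nm,manip.current_time(),np.round(cal['R'],2).tolist(),np.round(-np.array(cal['R']).T@cal['t'],3))
    for n in (("bowl",) if nm=="wb" else ("drive_base","flap","grab_bar")):
        for r in manip.look_for("wrist",n): print(n,np.round(r['at'],3),round(r['confidence'],2),pix(r['at'],cal))
a=cv2.imread('pics/wb.png');b=cv2.imread('pics/wd.png')
cv2.imwrite('pics/w2.png',cv2.resize(np.vstack([a,b]),(400,600)))
E
```

```text
[[ 0.938  0.347  0.   ]
 [ 0.347 -0.938 -0.   ]
 [-0.     0.    -1.   ]]
wb 2.45 [[0.35, -0.94, -0.0], [-0.89, -0.33, 0.32], [-0.3, -0.11, -0.95]] [ 0.519 -0.216  0.443]
bowl [ 0.471 -0.243  0.034] 0.8 [283. 143.]
bowl [ 0.394 -0.442  0.037] 0.74 [393. 242.]
bowl [ 0.307 -0.258  0.029] 0.71 [253. 251.]
bowl [0.449 0.031 0.034] 0.71 [68. 82.]
wd 3.9583 [[0.35, -0.94, -0.0], [-0.89, -0.33, 0.32], [-0.3, -0.11, -0.95]] [0.5   0.099 0.463]
drive_base [0.519 0.063 0.034] 0.65 [307.  94.]
flap [0.57  0.038 0.178] 0.82 [375.  41.]
grab_bar [0.571 0.038 0.175] 0.85 [375.  41.]
```

View pics/w2.png

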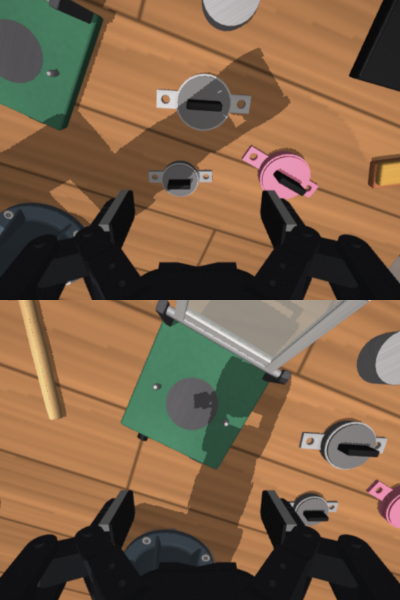

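The upper crop confirms the large grey bowl at wrist pixel (284,143), with the smaller one at (253,251) and the pink one at (393,242). The lower crop shows the deck pegs at about (219,120) and (317,173).

```bash
cat > m.py <<'E'
from h import *
def load(fn): z=np.load('pics/'+fn+'.npz'); return z['p'],z['d'],dict(camera_matrix=z['K'],R=z['R'],t=z['t'])
def rect(P): 
    (c,s,a)=cv2.minAreaRect((P[:,:2]*1000).astype(np.float32)); return np.round(c,1),np.round(s,1),round(a,2)
E
python3 - <<'E'
from m import *
for fn in ('wb.png','top0.png','wd.png'):
    p,d,cal=load(fn); X=cloud(d,cal); ok=(d>0)
    near=ok&(np.hypot(X[...,0]-.47,X[...,1]+.245)<.11)
    z=X[...,2]
    f=X[near&(z>.055)&(z<.085)]
    if len(f)>8: print(fn,'fin',len(f),rect(f),np.median(f[:,2]),f[:,:2].mean(0).round(4))
    l=X[near&(z>.028)&(z<.045)&(np.hypot(X[...,0]-.47,X[...,1]+.245)<.06)]
    if len(l)>8: (c,r)=cv2.minEnclosingCircle((l[:,:2]*1000).astype(np.float32)); print(fn,'lid',len(l),c,r,np.median(l[:,2]))
    l=X[near&(z>.005)&(z<.016)&(np.hypot(X[...,0]-.47,X[...,1]+.245)>.045)]
    if len(l)>8: print(fn,'lugs',len(l),rect(l),np.median(l[:,2]))
    hsv=cv2.cvtColor(p,cv2.COLOR_RGB2HSV)
    if fn!='wb.png':
        g=ok&(z>.028)&(z<.042)&(abs(X[...,0]-.48)<.2)&(abs(X[...,1]-.07)<.2)&(hsv[...,0]>60)&(hsv[...,0]<95)
        print(fn,'deck',g.sum(),rect(X[g]),np.median(z[g]))
        k=(ok&(z>.043)&(z<.06)&(abs(X[...,0]-.48)<.13)&(abs(X[...,1]-.07)<.13)).astype(np.uint8)
        n,lab=cv2.connectedComponents(k)
        for i in range(1,n):
            q=X[lab==i]
            if len(q)>3: print('  peg?',len(q),q.mean(0).round(4),np.ptp(q,0).round(4),q[:,2].max().round(4))
    # flap bar: points high
    b=X[ok&(z>.24)&(z<.32)&(abs(X[...,1]-.07)<.2)&(X[...,0]>.55)&(X[...,0]<.8)]
    if len(b)>10: print(fn,'bar',len(b),rect(b),b[:,2].max().round(4))
E
```

```text
wb.png fin 653 (array([ 469.7, -246.4]), array([14.3, 59.7]), 16.51) 0.0714690247009414 [ 0.4707 -0.2459]
wb.png lid 4163 (469.502685546875, -246.5318145751953) 51.51481246948242 0.036764331061317795
wb.png lugs 1159 (array([ 487.8, -241.7]), array([ 71.5, 179.1]), 16.49) 0.010918804889443485
top0.png fin 90 (array([ 467. , -246.8]), array([15.2, 58.5]), 16.6) 0.0689883129732171 [ 0.4659 -0.246 ]
top0.png lid 624 (466.10321044921875, -247.91458129882812) 51.92222595214844 0.034647955786957736
top0.png lugs 287 (array([ 472.3, -244.2]), array([207.8, 198. ]), 36.0) 0.008055843112014982
top0.png deck 3504 (array([445.2,  85.9]), array([216.3, 219.6]), 82.86) 0.03379116656555223
  peg? 5 [0.55   0.1685 0.0511] [0.0043 0.009  0.0165] 0.06
  peg? 5 [ 0.5243 -0.0233  0.0473] [0.0009 0.0098 0.0138] 0.0574
  peg? 9 [0.4432 0.1579 0.0511] [0.007  0.0104 0.0116] 0.0564
  peg? 10 [0.4256 0.0133 0.049 ] [0.0098 0.0064 0.0118] 0.0568
top0.png bar 589 (array([611.9,  63.6]), array([157.7,  35.8]), 82.18) 0.3006
wd.png fin 606 (array([ 470.2, -245.5]), array([14.2, 60.5]), 16.44) 0.07103070636113559 [ 0.4707 -0.2416]
wd.png lid 3112 (469.68328857421875, -245.9855194091797) 52.01276779174805 0.0366929728462052
wd.png lugs 1007 (array([ 477. , -242.4]), array([ 84.4, 183.7]), 28.91) 0.010824255531168524
wd.png deck 20958 (array([444.,  88.]), array([217.2, 217.6]), 82.79) 0.03592390853954654
  peg? 39 [0.5539 0.167  0.0516] [0.011  0.0089 0.0153] 0.0593
  peg? 44 [ 0.5314 -0.0178  0.0515] [0.0131 0.0082 0.0161] 0.0593
  peg? 72 [0.4475 0.1591 0.0508] [0.0114 0.0108 0.0119] 0.055
  peg? 65 [0.43   0.0161 0.0505] [0.0116 0.0118 0.0123] 0.0555
wd.png bar 800 (array([590.5,   1.6]), array([ 9.9, 27.5]), 6.45) 0.2604
```

```bash
cat >> m.py <<'E'
def Rt(yaw,s=1,lean=0):
    # tool y along s*(yaw dir), z down; lean: rotate about base y axis
    c,n=np.cos(yaw),np.sin(yaw); y=np.array([c,n,0])*s; z=np.array([0,0,-1.]); M=np.stack([np.cross(y,z),y,z],1)
    if lean: M=cv2.Rodrigues(np.array([-n,c,0])*lean)[0]@M
    return M
E
python3 - <<'E'
from m import *
yb=np.radians(16.5); yd=np.radians(-7.1); ex=np.array([np.cos(yd),np.sin(yd)])
mid=np.array([.437,.088]); hinge=mid+ex*.110
for s in (1,-1):
    for nm,p,R in (('v',[.4697,-.2464,.25],Rt(yb,s)),('g',[.4697,-.2464,.042],Rt(yb,s)),('pv',[*mid,.285],Rt(yd,s)),('p',[*mid,.077],Rt(yd,s))):
        q=manip.inverse_kinematics(p,R); print(s,nm,None if q is None else np.round(q,2))
    for a in (2.0,1.57):
        for ln in (a-1.571,(a-1.571)/2):
          b=np.array([*(hinge-ex*.19*np.cos(a)),.118+.19*np.sin(a)])
          for up in (.07,-.019):
            M=Rt(yd,s,ln); q=manip.inverse_kinematics(b-M[:,2]*up,M); print(s,a,ln,up,None if q is None else np.round(q,2))
E
```

```text
1 v [-0.57  0.3   1.68 -0.    1.17 -0.86]
1 g [-0.57  0.59  1.83 -0.    0.72 -0.86]
1 pv [ 0.09  0.1   1.83 -0.    1.21  0.22]
1 p [ 0.09  0.41  2.04 -0.    0.69  0.22]
1 2.0 0.42900000000000005 0.07 [0.   0.73 0.81 0.06 2.03 0.14]
1 2.0 0.42900000000000005 -0.019 [0.01 0.68 1.09 0.06 1.8  0.13]
1 2.0 0.21450000000000002 0.07 [0.01 0.56 1.04 0.03 1.75 0.14]
1 2.0 0.21450000000000002 -0.019 [0.02 0.56 1.24 0.03 1.55 0.14]
1 1.57 -0.0009999999999998899 0.07 [ 0.05  0.24  1.44 -0.    1.46  0.18]
1 1.57 -0.0009999999999998899 -0.019 [ 0.05  0.3   1.58 -0.    1.26  0.18]
1 1.57 -0.0004999999999999449 0.07 [ 0.05  0.25  1.44 -0.    1.46  0.17]
1 1.57 -0.0004999999999999449 -0.019 [ 0.05  0.3   1.58 -0.    1.26  0.17]
-1 v [-0.57  0.3   1.68 -0.    1.17  2.28]
-1 g [-0.57  0.59  1.83 -0.    0.72  2.28]
-1 pv None
-1 p None
-1 2.0 0.42900000000000005 0.07 None
-1 2.0 0.42900000000000005 -0.019 None
-1 2.0 0.21450000000000002 0.07 None
-1 2.0 0.21450000000000002 -0.019 None
-1 1.57 -0.0009999999999998899 0.07 None
-1 1.57 -0.0009999999999998899 -0.019 None
-1 1.57 -0.0004999999999999449 0.07 None
-1 1.57 -0.0004999999999999449 -0.019 None
```

```bash
python3 - <<'E'
from m import *
yb=np.radians(16.5); yd=np.radians(-7.1)
pd=[.437,.088,.285]; pb=[.4697,-.2464,.25]
manip.move_ptp(pd,Rt(yd)); manip.dwell(.3)
p,d,cal=snap('wrist','pd.png'); X=cloud(d,cal); z=X[...,2]
print('tcp',manip.current_ee_pos())
k=((d>0)&(z>.043)&(z<.06)&(np.hypot(X[...,0]-.437,X[...,1]-.088)<.1)).astype(np.uint8)
n,lab=cv2.connectedComponents(k); P=[]
for i in range(1,n):
    q=X[lab==i]
    if len(q)>20:
        t=q[q[:,2]>q[:,2].max()-.0025]; (c,r)=cv2.minEnclosingCircle((q[:,:2]*1000).astype(np.float32))
        print('peg',len(q),t.mean(0).round(4),len(t),np.round(c,1),round(r,1),pix(t.mean(0),cal)); P.append(t.mean(0))
if len(P)==2:
    P.sort(key=lambda a:a[1]); v=P[1]-P[0]; print('mid',(P[0]+P[1])/2,np.linalg.norm(v),'yaw',np.degrees(np.arctan2(-v[0],v[1])))
b=X[(d>0)&(z>.09)]; print('high',len(b))
manip.move_ptp(pb,Rt(yb)); manip.dwell(.3)
p,d,cal=snap('wrist','pb.png'); X=cloud(d,cal); z=X[...,2]; ok=d>0
r=np.hypot(X[...,0]-.4697,X[...,1]+.2464)
f=X[ok&(r<.06)&(z>.06)&(z<.085)]; f2=f[f[:,2]>np.median(f[:,2])-.003]; print('fin',rect(f2),np.median(f[:,2]))
l=X[ok&(r<.06)&(z>.03)&(z<.045)]; print('lid',cv2.minEnclosingCircle((l[:,:2]*1000).astype(np.float32)),np.median(l[:,2]))
l=X[ok&(r<.11)&(r>.058)&(z>.005)&(z<.016)]; print('lugs',rect(l),np.median(l[:,2]),manip.current_time())
cv2.imwrite('pics/p2.png',cv2.resize(np.vstack([cv2.imread('pics/pd.png'),cv2.imread('pics/pb.png')]),(400,600)))
E
```

```text
tcp [0.43702135 0.0879734  0.28509624]
peg 85 [0.4477 0.1602 0.0537] 37 [447.8 160. ] 5.9 [277. 109.]
peg 69 [0.4299 0.0158 0.0538] 20 [429.9  15.5] 5.8 [277. 226.]
mid [0.4387915  0.08797728 0.05372961] 0.1454673195583389 yaw -6.997791032981168
high 79938
fin (array([ 470.2, -246.3]), array([13.2, 59.9]), 16.89) 0.07152528554711288
lid ((470.68170166015625, -246.22793579101562), 51.57994079589844) 0.03674967654338144
lugs (array([ 470.6, -246.2]), array([ 34. , 179.4]), 16.57) 0.010866086603034546 7.075
```

View pics/p2.png

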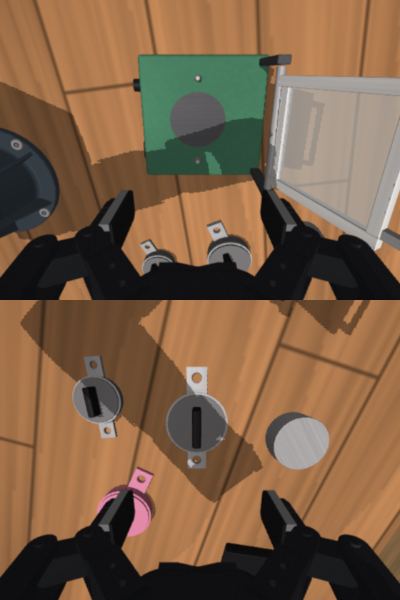

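Each bowl measurement agrees: centre (470.5,-246.2) mm, yaw 16.6°, and the lugs measure 34×179. The pegs are 145.5 mm apart with yaw -7.0°, which fits the description. In the crop the pegs are at (277,109) and (277,226), with the bowl centred at about (275,172). Now I'll grasp it.

```bash
python3 - <<'E'
from m import *
yb=np.radians(16.57); yd=np.radians(-7.0); B=[.4705,-.2462]; M=[.4388,.0880]
manip.move_ptp([*B,.12],Rt(yb)); manip.move_l([*B,.042],max_speed=.1)
manip.set_gripper(0,60); print('grip',manip.current_grip_width(),manip.current_grip_force(),manip.current_force())
manip.move_l([*B,.20]); manip.dwell(.2); print('lift',manip.current_force(),manip.current_grip_width())
manip.move_ptp([*M,.20],Rt(yd)); manip.dwell(.4)
p,d,cal=snap('wrist','hold.png'); X=cloud(d,cal); T=manip.current_tcp_rot(); o=manip.current_ee_pos()
Y=(X-o)@T; z=Y[...,2]; r=np.hypot(Y[...,0],Y[...,1]); ok=d>0
for lo,hi,a,b in ((.024,.038,.06,.11),(-.002,.013,.03,.06)):
    l=Y[ok&(z>lo)&(z<hi)&(r>a)&(r<b)]; print(len(l), rect(l) if len(l)>5 else '',np.median(l[:,2]) if len(l) else '')
    for sg in (1,-1):
        q=l[l[:,0]*sg>0]; 
        if len(q)>10: print(sg,len(q),rect(q),np.median(q[:,2]))
print(o,manip.current_time())
E
```

```text
grip 0.15765097104003448 59.66833233833313 [-1.53942536 -0.20957357  3.10275324]
lift [-0.31953393 -0.1860648  -4.05519774] 0.15597324732363108
3433 (array([-0. ,  1.5]), array([ 34.1, 180.6]), 89.85) 0.03143669021967315
1 3118 (array([73.9,  1.3]), array([34.1, 32.8]), 89.98) 0.03144371776032373
-1 315 (array([-80.8,   1.6]), array([19.2, 29.2]), 0.59) 0.031351481599345636
12863 (array([9.8, 1.4]), array([103. ,  84.8]), 89.81) 0.005592496313535998
1 10195 (array([26.1,  1.5]), array([ 52.2, 102.8]), 0.01) 0.00562627649152591
-1 2668 (array([-16.3,   1.2]), array([102.5,  32.7]), 89.96) 0.005501222826361512
[0.43884715 0.08782846 0.19996109] 12.3583
```

View pics/hold.png

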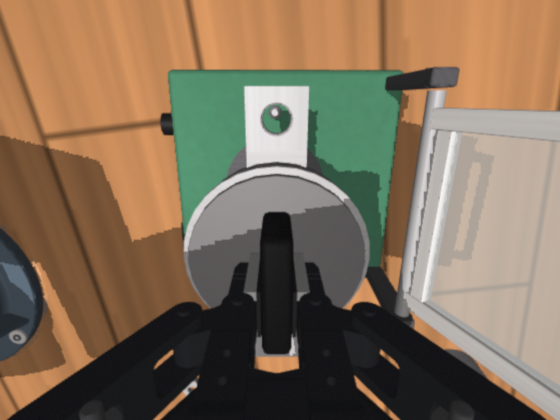

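The lug hole is at pixel (276,119) with the peg visible through it at (276,112). The bowl sits square in the hand, but the camera shows it 1.4 mm off sideways. I'll measure the peg against the hole in the same picture.

```bash
cat > pk.py <<'E'
from m import *
def hp(fn):
    p,d,cal=snap('wrist',fn); T=manip.current_tcp_rot(); o=manip.current_ee_pos()
    X=cloud(d,cal); Y=(X-o)@T; ok=d>0; z=Y[...,2]
    l=Y[ok&(z>.024)&(z<.038)&(Y[...,0]>.058)&(Y[...,0]<.11)&(abs(Y[...,1])<.03)]
    print('lug',rect(l))
    q=Y[ok&(X[...,2]<.057)&(X[...,2]>.047)&(z>.04)&(np.hypot(Y[...,0]-.073,Y[...,1])<.02)]
    if len(q): t=q[q[:,2]<q[:,2].min()+.0025]; print('peg',len(q),t.mean(0).round(4),rect(t),rect(q))
E
python3 - <<'E'
from pk import *
hp('h1.png'); o=manip.current_ee_pos()
manip.move_l([o[0],o[1],.13],max_speed=.1); manip.dwell(.3); hp('h2.png'); print(manip.current_time())
E
```

```text
lug (array([74.2,  1.2]), array([34. , 32.3]), 89.87)
peg 134 [7.290e-02 1.000e-04 1.464e-01] (array([72.8,  0.1]), array([6. , 7.2]), 0.78) (array([72.6,  0.1]), array([10.8, 10.8]), 46.08)
lug (array([74.2,  1.3]), array([32.4, 34.1]), 0.05)
peg 227 [ 0.0729 -0.0001  0.0765] (array([72.8, -0.1]), array([6.7, 6.5]), 62.53) (array([72.9, -0.3]), array([11. , 11.4]), 70.53)
13.6083
```

```bash
python3 - <<'E'
from pk import *
yd=np.radians(-7.0); ex=np.array([np.cos(yd),np.sin(yd),0]); o=manip.current_ee_pos()-ex*.0014
manip.move_l([o[0],o[1],.102],max_speed=.08); manip.dwell(.2); hp('h3.png')
for z in (.096,.092,.088,.084,.081,.079,.0775,.0765):
    manip.move_l([o[0],o[1],z],max_speed=.04); f=manip.current_force(); print(z,f.round(1),manip.current_ee_pos().round(4))
    if f[2]>12: break
print(manip.current_time())
E
```

```text
lug (array([74.2,  1.3]), array([34. , 32.4]), 89.96)
peg 295 [0.0727 0.001  0.0486] (array([72.7,  1.2]), array([6.4, 6.6]), 62.44) (array([72.9,  1.1]), array([11.1, 11.4]), 89.95)
0.096 [ 0.1  0.2 -4.6] [0.4373 0.0881 0.0957]
0.092 [ 0.2 -0.1 -3.8] [0.4374 0.0881 0.0918]
0.088 [ 0.1  0.3 -4. ] [0.4374 0.0881 0.0878]
0.084 [-0.1  0.6 -3. ] [0.4374 0.0881 0.0838]
0.081 [ 0.2 -0.  -3.3] [0.4374 0.0881 0.0808]
0.079 [ 0.2 -0.9 -3.8] [0.4375 0.0881 0.0789]
0.0775 [-0.   0.2 -4. ] [0.4375 0.0881 0.0774]
0.0765 [-4.9 -1.1  9.9] [0.4376 0.0881 0.0772]
16.4083
```

```bash
python3 - <<'E'
from pk import *
yd=np.radians(-7.0); ex=np.array([np.cos(yd),np.sin(yd),0]); o=manip.current_ee_pos()
manip.set_gripper(1.0); manip.dwell(.2); manip.move_l([o[0],o[1],.285],max_speed=.15); manip.dwell(.2)
p,d,cal=snap('wrist','seat.png'); X=cloud(d,cal); z=X[...,2]; ok=d>0
r=np.hypot(X[...,0]-o[0],X[...,1]-o[1])
f=X[ok&(r<.06)&(z>.10)&(z<.12)]; print('fin',rect(f),np.median(f[:,2]))
l=X[ok&(r<.11)&(r>.058)&(z>.041)&(z<.051)]; print('lugs',rect(l),np.median(l[:,2]))
l=X[ok&(r<.06)&(z>.06)&(z<.085)]; print('lid',np.median(l[:,2]))
h=o+ex*.110; h[2]=.118; M=Rt(yd,1,.429); b=h+ex*.19*.4161+np.array([0,0,.19*.9093]); print('bar pred',b)
manip.move_l([o[0],o[1],.42],max_speed=.2)
manip.move_ptp(b-M[:,2]*.11,M); manip.dwell(.3)
p,d,cal=snap('wrist','bar.png'); X=cloud(d,cal); T=manip.current_tcp_rot(); e=manip.current_ee_pos()
Y=(X-e)@T; q=Y[(d>0)&(Y[...,2]>.08)&(Y[...,2]<.125)&(abs(Y[...,0])<.05)&(abs(Y[...,1])<.05)]
print('bar tool',len(q),rect(q) if len(q) else '',np.percentile(q[:,2],[2,50]) if len(q) else '',manip.current_time())
E
```

```text
fin (array([439.4,  89.1]), array([59.1, 13.2]), 83.36) 0.10656904507343576
lugs (array([439.2,  87.9]), array([179.4,  33.4]), 82.91) 0.045928548201849974
lid 0.07174605462222529
bar pred [0.62527527 0.06504363 0.290767  ]
bar tool 1577 (array([0. , 1.3]), array([99.8, 12. ]), 0.28) [0.10271867 0.10459267] 21.275
```

View pics/bar.png

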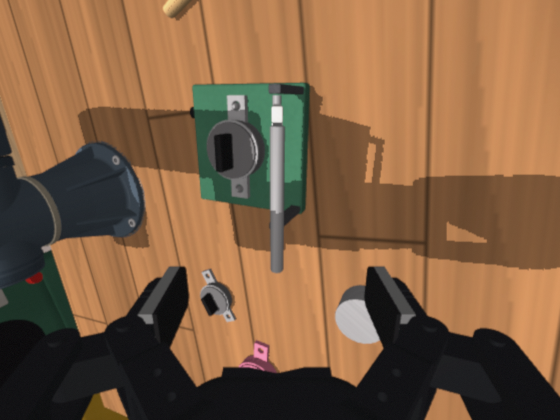

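The bowl is seated, with its lug tops at 0.046 m and yaw -7.1°. The picture shows it on the deck at (233,150), and the bar runs along x≈277 midway between the fingers, as predicted. Next I'll grip the bar and swing the flap up.

```bash
python3 - <<'E'
from pk import *
yd=np.radians(-7.0); ex=np.array([np.cos(yd),np.sin(yd),0]); h=np.array([.4376,.0881,0])+ex*.110; h[2]=.118
def pose(a): 
    M=Rt(yd,1,a-np.pi/2); return h-ex*.19*np.cos(a)+np.array([0,0,.19*np.sin(a)])+M[:,2]*.017, M
p,M=pose(2.0); manip.move_l(p,max_speed=.08); print(manip.current_force().round(1))
manip.set_gripper(0,40); print('grip',manip.current_grip_width(),manip.current_grip_force(),manip.current_force().round(1))
for a in np.linspace(2.0,np.pi/2,10)[1:]:
    p,M=pose(a); manip.move_l(p,M,max_speed=.05); print(round(a,3),manip.current_force().round(1),manip.current_grip_width())
manip.dwell(.5); print(manip.current_ee_pos(),p,manip.current_grip_force(),manip.current_time())
snap('scene','end.png')
p,d,cal=snap('wrist','endw.png'); X=cloud(d,cal); Y=(X-h)@np.stack([ex,[-ex[1],ex[0],0],[0,0,1]],1)
q=Y[(d>0)&(abs(Y[...,1])<.08)&(abs(Y[...,0])<.05)&(Y[...,2]>.02)&(Y[...,2]<.15)]
if len(q)>20: print(len(q),'lean',np.polyfit(q[:,2],q[:,0],1))
E
```

```text
[ 0.2 -0.  -0.4]
grip 0.12121207187066994 39.06672477722168 [-3.4  0.6  3. ]
1.952 [ 0.5 -0.4  0.5] 0.12361546968035296
1.905 [ 1.7 -0.4  1.4] 0.12353118577842838
1.857 [1.1 1.3 2.2] 0.12368825361691287
1.809 [1.3 1.7 3.2] 0.11999246415494855
1.762 [1.2 1.7 4.4] 0.12083328646808529
1.714 [1.4 0.7 4.3] 0.12512810991057716
1.666 [1.  3.4 5.2] 0.12073479490365988
1.618 [1.3 4.  6.4] 0.11995385343442418
1.571 [-0.5  3.2  6.9] 0.1211407635226425
[0.5476135  0.07477822 0.29120118] [0.54678008 0.07469437 0.291     ] 40.92565655708313 27.0417
69 lean [0.00186685 0.0016183 ]
```

View pics/end.png

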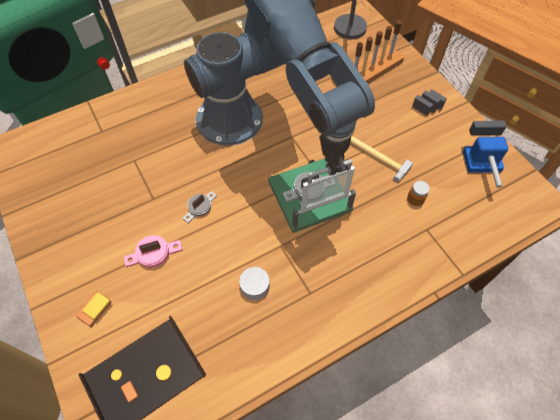

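The flap stands upright in the fingers at (335,180), with measured lean about 0. The bowl is on its pegs, and the block (254,283), jar (420,192) and hammer haven't moved.

```bash
python3 -c "
from bench import manip
print(manip.sign_off())"
```

```text
the job is handed in; nothing more can be done
None
```

The bowl is seated on both pegs and released, the flap is held upright in the fingers (measured lean about 0), the block, hammer and jar look unmoved, and the job is handed in at about 27 s; the sign-off gave no verdict.

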